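# Shut the marking cabinet and feel its door gap

### The arm

A 6-joint arm with a two-finger parallel gripper is mounted at the origin on the work surface. World frame = base frame: x ahead of the robot, y to its left, z up, the work surface at z = 0. Lengths are in mm, angles in rad, forces in N, time in s.
With the tool pointing down it reaches from about 350 to 950 mm from the base axis. Payload 17.4 kg.
Tool frame: the origin (TCP) lies on the centre line of the jaws, within the pads' length; the fingertips stand 11 mm ahead of it and the grasp point (between the pads) lies 8 mm behind it; z points along the fingers, x is the direction in which the jaws open and shut, and the axes are right-handed (so a half turn about z gives the same grasp; the last joint's range is limited). The gripper opens to 93 mm and grips with 3 to 60 N. Pads are 15 mm wide; open, the fingers measure 128 mm over their backs; the gripper's body (75 mm by 188 mm) begins 65 mm behind the grasp point.
Start: joints at [1.062, 0.116, 1.442, -0, 1.584, -0.038], TCP at [306.188, 601.566, 229.646] pointing down, gripper open.
Joint ranges: [-2.83, 2.83], [-0.83, 2.19], [0.07, 2.5], [-1.14, 4.28], [0.01, 3], [-2.97, 2.97]. Speed limits (rad/s): [1.89, 1.89, 2.22, 3.14, 3.14, 3.14].

### API

Orientations are given as a rotation vector (axis times angle).
In Python, from station import arm, read_camera, camera_info gives the robot as it stands.
- The arm moves only by the shell command python3 -m crank 'ROWS' [OPENING]. ROWS is JSON, one flat list of numbers, 4 for each row, row after row: the shift along the tool's x, y, z scaled (see below), then the turn about the tool's z scaled (see below). In form: [dx, dy, dz, yaw, dx, dy, dz, yaw, ...]. A call has 1 to 20 rows; each row shifts and turns the commanded pose from where the row before left it, along the tool's axes as they then stand; what a row does not reach is not made up. The controller multiplies each number of a shift by 500 mm and each number of a turn by 1.5 rad. A row lasts 1/8 s, in which the tool goes at most 62.5 mm and 10.7 degrees, less where a joint would pass 70% of its speed; a pose out of reach is approached as far as the arm can. A call with a number of a shift or a turn outside -1 to 1 is refused whole. A call with a gripper value outside its range is refused whole. OPENING is the closure, from 0 (fully open) to 1 (shut), set as the call begins (- or left out, the last holds). The fingers move at their own pace and stop on an object; the grip force is fixed at half the most. Time passes only in rows, so rows that do not move let the fingers close. It gives the time, the measured TCP pose, the force and the opening at its end, in the units of the state.
- arm.get_obs(): the state, without advancing time (a new reading comes with each control period).
- read_camera(name): name is "scene" or "top"; returns the picture (384x512x3 uint8, red, green, blue); there is no depth.
- camera_info(name): a dict with "vfov" (degrees; the focal length in pixels is half the picture's height over the tangent of half this angle, whatever the lens; pixels are square), "cx", "cy" (the principal point, pixels), "D" ([k1, k2, p1, p2, k3] as OpenCV has them; the pictures are not rectified), "R" (3x3) and "t" (3): a world point X has camera coordinates R X + t. Camera axes: x right, y down, z forward; pixel columns grow to the right and rows downward; lengths in mm; the calibration is good to about 2 mm. A picture is of the moment at which its call begins. camera_info takes no time and is no camera call.
- arm.job_done(): hands the job in, once; it reports no verdict.
The state is a dict: "time": time; "joint_positions": joint angles; "dq": joint speeds; "joint_efforts": joint torques, N m; "position": TCP position; "orientation": TCP orientation; "ft_force": force on the tool from outside, world axes, zero at the start; "moment": the same for the moment, N m; "opening": finger opening in mm.
Only numpy, scipy, OpenCV 4.12 (cv2) and the standard library are available. Lean on these libraries where they do the work, as an engineer would, in place of code of your own. Each camera call takes 0.05 s, during which the arm holds its last target.

### The job

Push the open blue door of the small marking cabinet shut until it seats on its roller catch. Then draw the blue-handled feeler out of the wooden stand and slide its blade straight down between the two brass gap plates at the top of the door, without forcing it, until it drags snugly on both plates with about half of its blade below the flared mouth; finish holding it still there in the gripper. The door must stay on its catch, and leave the other two feelers and the rest of the bench as they are.

Things in the scene. Friction and masses are not known exactly. Their poses are not given: they have to be found in the camera images.
- cabinet: fixed white and grey cabinet, 220 (own x) x 260 (own y) x 190 mm high; place and yaw vary. Origin under its centre; own z up; the open front with the door looks along its own -x. A green beacon stands 34 mm high on its top near the back corner on the hinge side.
- catch_point (a point): the sprung catch roller (8 mm radius), beside the door's free edge, 100 mm above the table, on a dark steel bracket that is 82 to 118 mm above the table, reaches 41 mm out from the cabinet's own +y side and 35 mm ahead of its front.
- door (a joint): angle of the blue door about its upright hinge on the cabinet's own -y side, rad: 0 shut, grows as the free end swings from own +y to own -x; starts 0.5 to 0.9, stays where left. From about 0.07 the free end rubs the roller (about 8 N to pass); below 0.03 the roller draws it to 0 and holds it with about 6 N. With the blue feeler in the gap it reads about 0.01.
- door_hinge (a point): point on the hinge line, 100 mm above the table. The door panel is 12 mm thick, centred on the hinge line, runs from 3 to 253 mm from it and from 8 to 185 mm above the table. A steel bar handle stands out 40 mm from its front 225 mm from the hinge, between 22 and 102 mm above the table.
- door_push (a point): point on the front face of the door, 205 mm from the hinge line and 165 mm above the table, above the handle: push here. It turns with the door; its own y runs from the hinge to the free end, its own -x is the outward normal of the door's front.
- gap_throat (a point): middle of the gap between the two brass plates with the door shut, at the throat (201 mm above the table) where the parallel faces begin; axes as the cabinet. The gap is across own x, 2.4 mm wide with the door shut, 30 mm long along own y and 40 mm deep. Above the throat both plates flare for 7 mm to a mouth 12 mm wide (top 208 mm above the table).
- frame_plate: brass gap plate fixed on the cabinet, rigid: 6 mm thick, 30 mm wide, 47 mm tall with its flare. Origin on its working face (facing own -x) at the throat; axes as the cabinet.
- door_plate: the like brass gap plate on the door, 188 mm from the hinge: moves with the door and gives against the catch with 6 to 9 N. Origin on its working face (facing own +x when shut) at the throat; axes as the door.
- stand: fixed light wood block 60 (own x) x 190 (own y) x 68 mm high with three upright slots 55 mm apart along own y, in which the feelers hang by their handles, their axes along its own. Origin under its centre.
- feeler_blue: the feeler to use, loose, about 70 g: blue handle 14 (own x) x 26 (own y) x 50 mm tall; below it a steel blade 4 mm thick (own x), 16 wide (own y), 60 long, its last 12 mm tapering to 1.6 mm. Origin mid handle underside, which rests on the stand's top; own z up. Upright in any of the slots. In the gap its own x lies along the cabinet's own x, either way round; drag 4 to 15 N.
- feeler_blue_grip (a point): on the axis of the blue handle, 28 mm above its underside: where to grip (across own x, 14 mm, is best).
- feeler_blue_tip (a point): tip of the blue feeler's blade, 60 mm below the handle's underside.
- feeler_red: like the blue feeler but with a red handle and a 6 mm blade; leave it in the stand. Origin at the middle of the handle's underside.
- feeler_yellow: like the blue feeler but with a yellow handle and a 2.5 mm blade; leave it in the stand. Origin at the middle of the handle's underside.
- hammer: bystander: hammer lying on the table, 240 mm long
- screwdriver: bystander: screwdriver lying on the table, 160 mm long
- jar: bystander: amber glass jar, 52 mm across, 55 mm high; origin under its centre
- mandrel: bystander: upright steel ring mandrel, foot 60 mm across, 151 mm high; origin under its centre
- phone: bystander: black phone 75 x 150 x 9 mm lying on the table; origin under its centre

How it is judged (in metres and radians):
On the way, in this order (a step that is already met when the one before it is completed fails the run):
1. the door is shut on its catch (0.01 rad or less), with the feeler still clear of the gap (value of joint door below 0.01 rad and distance between feeler_blue_tip and gap_throat above 0.06 m), for 0.3 s.
2. the blue feeler is out of the stand, in the gripper (contact force between the fingers and feeler_blue above 2 N and height (world z) of feeler_blue_tip above 0.08 m), for 0.1 s.
At the end, for the whole second after the job is handed in: The blue feeler is held in the fingers, still (under 10 mm/s), upright within 0.12 rad, its tip 15 to 38 mm below the throat and within 12 mm of the plates' middle along the gap, pressed by the door plate (over 1 N) and the frame plate (over 0.5 N); the door is still on its catch (under 0.02 rad) (value of joint door below 0.02 rad and z of feeler_blue_tip in the frame of gap_throat between -0.038 and -0.015 m and y of feeler_blue_tip in the frame of gap_throat between -0.012 and 0.012 m and x of feeler_blue_tip in the frame of gap_throat between -0.006 and 0.006 m and angle between the z axis of feeler_blue and the z axis of cabinet, either way round below 0.12 rad and contact force between feeler_blue and door_plate above 1 N and contact force between feeler_blue and frame_plate above 0.5 N and contact force between the fingers and feeler_blue above 2 N and linear speed of feeler_blue below 0.01 m/s); the arm keeps its last pose, push and grip.
It fails at once if the blade is forced (over 35 N on a brass plate) (contact force between feeler_blue and frame_plate above 35 N or contact force between feeler_blue and door_plate above 35 N).
It fails at once if another feeler leaves its place in the stand (moved 15 mm) (distance of any of feeler_red, feeler_yellow from where it was at the start of the episode above 0.015 m).
It fails at once if a bystander is disturbed (moved 30 mm) (distance of any of hammer, screwdriver, jar, mandrel, phone from where it was at the start of the episode above 0.03 m).
It also fails if it takes over 58 s, if anything falls off the work surface, if the arm or the gripper's body presses on something with over 40 N, if the wrist force passes 120 N, or if a joint passes its speed limit or range.

## Working session

There is one attempt and no reset: what is moved stays moved. The work goes in short steps, Python scripts to look and compute and a shell command to move; the robot and the scene stay as the last step left them, time stands still between calls to the robot, and variables do not carry over. Pictures are saved under pics/ and viewed, and the job is handed in when it is done.

```bash
ls; mkdir -p pics
python3 - <<'E'
from station import arm, read_camera, camera_info
import cv2, numpy as np
for n in ("scene","top"):
    im=read_camera(n); cv2.imwrite(f"pics/{n}0.png",im[:,:,::-1]); np.save(f"pics/{n}0.npy",im)
    print(n,camera_info(n))
print(arm.get_obs())
E
```

```text
pics
scene {'vfov': 46.18525266548812, 'cx': 262.7071649997769, 'cy': 193.97947754077097, 'D': array([-0.04338851,  0.        ,  0.        ,  0.        ,  0.        ]), 'R': array([[ 0.69963649,  0.71436123, -0.0140295 ],
       [ 0.59879968, -0.59694323, -0.53394543],
       [-0.38980473,  0.36516684, -0.84540254]]), 't': array([-294.98676063, -321.24201103, 1669.47128038])}
top {'vfov': 48.23252881983708, 'cx': 256.33567789505577, 'cy': 186.94073021957695, 'D': array([-0.12277139,  0.        ,  0.        ,  0.        ,  0.        ]), 'R': array([[-0.00892554, -0.99986907, -0.01349738],
       [-0.98473188,  0.01113551, -0.17372141],
       [ 0.17384896,  0.01174074, -0.98470234]]), 't': array([ -92.71612666,  560.37678447, 1299.32855371])}
{'time': 0.1, 'joint_positions': array([ 1.06217394e+00,  1.16422497e-01,  1.44218790e+00, -1.92081971e-05,
        1.58399342e+00, -3.77749686e-02]), 'dq': array([ 0.00160617, -0.00125772, -0.00348923,  0.00098889,  0.00082276,
        0.00047912]), 'joint_efforts': array([ 2.00378410e-03, -7.22886801e+01, -6.23870659e+01,  7.82100088e-02,
        2.26438983e-02, -7.21216247e-05]), 'position': array([306.12393893, 601.40320596, 228.99602447]), 'orientation': array([ 2.67788990e+00,  1.64173370e+00, -1.36948338e-03]), 'ft_force': array([ 0.12797175, -0.21512692, -0.1978845 ]), 'moment': array([0.03258598, 0.04137764, 0.03919331]), 'opening': 93.08330654082596}
```

View pics/scene0.png

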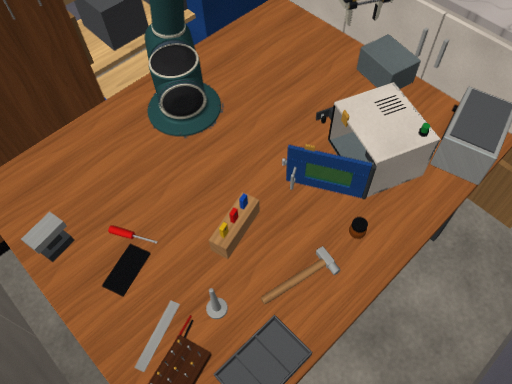

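View pics/top0.png

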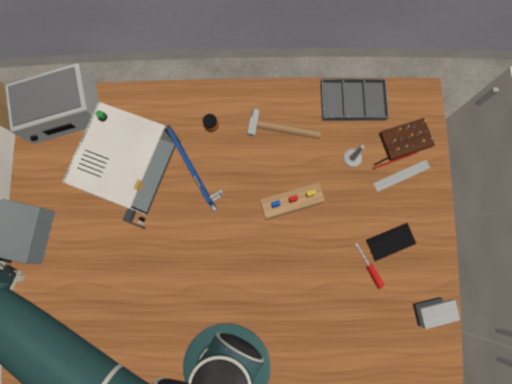

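```bash
cat > h.py <<'E'
import cv2, numpy as np
from station import arm, read_camera, camera_info
def K(n):
    c=camera_info(n); f=192/np.tan(np.radians(c['vfov']/2))
    return np.array([[f,0,c['cx']],[0,f,c['cy']],[0,0,1]]),c
def ray(n,uv):
    k,c=K(n); p=cv2.undistortPoints(np.array([[uv]],float),k,c['D'])[0,0]
    d=c['R'].T@np.array([p[0],p[1],1]); o=-c['R'].T@c['t']; return o,d
def onz(n,uv,z):
    o,d=ray(n,uv); return o+d*(z-o[2])/d[2]
def proj(n,X):
    k,c=K(n); r,_=cv2.Rodrigues(c['R']); return cv2.projectPoints(np.array(X,float).reshape(-1,1,3),r,c['t'],k,c['D'])[0][:,0]
def tri(uvs,uvt):
    o1,d1=ray('scene',uvs);o2,d2=ray('top',uvt)
    A=np.stack([d1,-d2],1);s=np.linalg.lstsq(A,o2-o1,rcond=None)[0]
    a=o1+s[0]*d1;b=o2+s[1]*d2;return (a+b)/2,np.linalg.norm(a-b)
def crop(n,im,x0,y0,x1,y1,k,name):
    c=cv2.resize(im[y0:y1,x0:x1],None,fx=k,fy=k,interpolation=cv2.INTER_CUBIC)
    cv2.imwrite(name,c[:,:,::-1])
E
python3 - <<'E'
from h import *
t=np.load('pics/top0.npy');s=np.load('pics/scene0.npy')
crop('top',t,60,90,230,240,4.6,'pics/tc.png')
crop('top',t,255,175,335,225,9,'pics/ts.png')
crop('scene',s,275,75,440,205,4.8,'pics/sc.png')
hsv=cv2.cvtColor(t,cv2.COLOR_RGB2HSV)
E
```

```text
(no output)
```

View pics/tc.png

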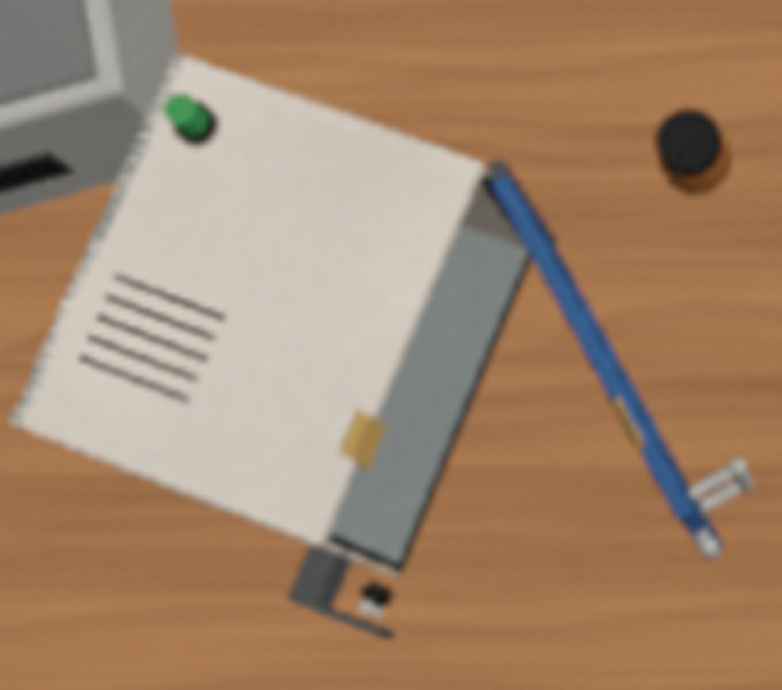

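View pics/ts.png

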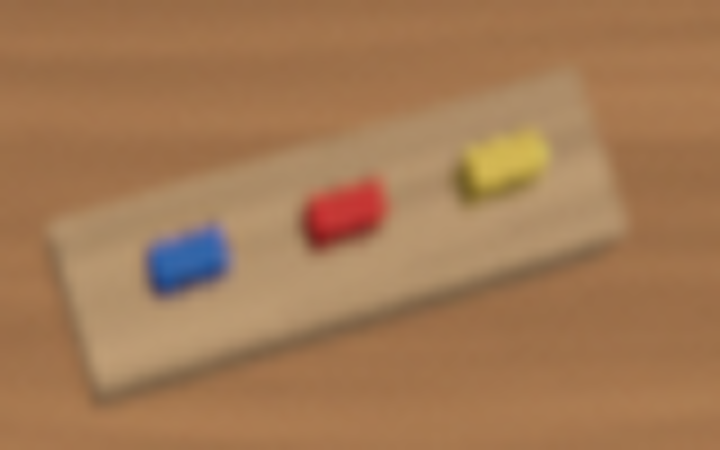

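View pics/sc.png

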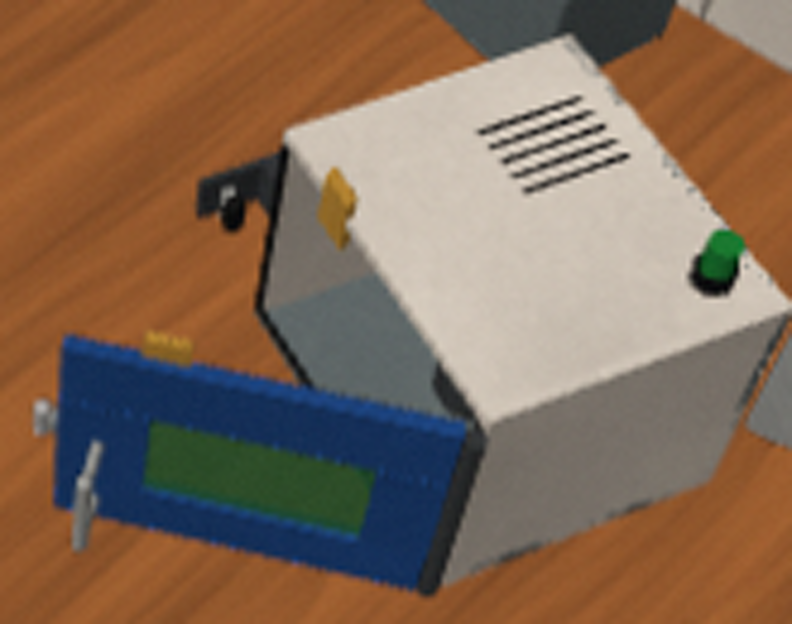

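Run:
```python
from h import *
T=lambda a,b:(60+a/4.6-.4,90+b/4.6-.4)
S=lambda a,b:(275+a/4.8-.4,75+b/4.8-.4)
own=np.array([[-110,-130],[-110,130],[110,-130],[110,130]],float)
tp=[onz('top',T(*p),190)[:2] for p in [(487,163),(330,545),(178,58),(13,425)]]
sp=[onz('scene',S(*p),190)[:2] for p in [(490,424),(287,131),(790,301),(571,36)]]
def fit(o,w):
    o=np.array(o);w=np.array(w);oc=o-o.mean(0);wc=w-w.mean(0)
    yaw=np.arctan2((oc[:,0]*wc[:,1]-oc[:,1]*wc[:,0]).sum(),(oc*wc).sum())
    R=np.array([[np.cos(yaw),-np.sin(yaw)],[np.sin(yaw),np.cos(yaw)]])
    t=w.mean(0)-R@o.mean(0); return yaw,t,(w-(o@R.T+t)).round(1).tolist()
for w in (tp,sp): print(np.round(w,1).tolist(),fit(own,w))
print(fit(np.r_[own,own],np.r_[tp,sp]))
# stand & feelers
Q=lambda a,b:(255+a/9-.45,175+b/9-.45)
st=[onz('top',Q(*p),68) for p in [(48,228),(578,68),(630,232),(98,398)]]
print('stand',np.round(st,1).tolist())
t=np.load('pics/top0.npy');s=np.load('pics/scene0.npy')
for n,im,box in(('top',t,(255,175,335,225)),('scene',s,(205,190,262,260))):
    h=cv2.cvtColor(im,cv2.COLOR_RGB2HSV)
    for c,(a,b) in dict(blue=(105,125),red=(170,190),yel=(24,35)).items():
        H=h[...,0].astype(int)
        if c=='red': H=np.where(H<20,H+180,H); a,b=173,184
        m=(H>=a)&(H<=b)&(h[...,1]>150)&(h[...,2]>90)
        mm=np.zeros_like(m);mm[box[1]:box[3],box[0]:box[2]]=1;m&=mm
        ys,xs=np.nonzero(m);print(n,c,len(xs),xs.mean(),ys.mean(),xs.min(),xs.max(),ys.min(),ys.max())
```

```text
[[720.6, 163.1], [477.8, 253.6], [797.3, 370.8], [555.4, 463.7]] (np.float64(1.2122918066338482), array([637.77381236, 312.79673475]), [[-0.4, -1.1], [0.3, -1.8], [-0.8, 0.6], [0.8, 2.3]])
[[722.9, 166.3], [481.5, 261.7], [796.5, 374.5], [560.4, 465.8]] (np.float64(1.205942186751648), array([640.34079409, 317.08045887]), [[0.4, -1.7], [1.9, 1.0], [-4.5, 1.1], [2.2, -0.4]])
(np.float64(1.2091356937883844), array([639.05730323, 314.93859681]), [[-1.2, -3.0], [-0.8, -4.5], [-2.2, -1.0], [-1.0, -0.1], [1.2, 0.2], [3.0, 3.7], [-3.0, 2.7], [4.0, 2.0]])
stand [[515.4, -109.2, 68.0], [569.0, -292.6, 68.0], [511.7, -308.5, 68.0], [456.8, -125.6, 68.0]]
top blue 24 274.9583333333333 203.66666666666666 272 278 202 206
top red 37 292.5945945945946 198.43243243243242 289 296 196 201
top yel 2 311.5 192.0 310 313 192 192
scene blue 54 242.2962962962963 200.11111111111111 240 246 194 208
scene red 84 233.29761904761904 215.0 230 237 208 222<stdin>:26: RuntimeWarning: Mean of empty slice.
  ret = ret.dtype.type(ret / rcount)
Traceback (most recent call last):
ValueError: zero-size array to reduction operation minimum which has no identity
```

Run:
```python
from h import *
np.set_printoptions(suppress=True,precision=1)
T=lambda a,b:(60+a/4.6-.4,90+b/4.6-.4)
S=lambda a,b:(275+a/4.8-.4,75+b/4.8-.4)
yaw=1.2092;t0=np.array([639.,315.])
R=np.array([[np.cos(yaw),-np.sin(yaw)],[np.sin(yaw),np.cos(yaw)]])
own=lambda P:R.T@(np.array(P)[:2]-t0)
for nm,p in dict(h1=(500,172),e1=(695,522),handle=(740,480)).items():
    z=185 if nm!='handle' else 102
    w=onz('top',T(*p),z);print('top',nm,w,own(w))
for nm,p in dict(hinge=(468,428),free=(68,340)).items():
    w=onz('scene',S(*p),185);print('sc',nm,w,own(w))
for nm,ps,pt in [('frameplate',(342,185),(365,430)),('doorplate',(168,335),(628,420)),('roller',(230,205),(375,595)),('beacon',(727,240),(180,107))]:
    w,e=tri(S(*ps),T(*pt));print(nm,w,e,own(w))
Q=lambda a,b:(255+a/9-.45,175+b/9-.45)
for nm,p in dict(b=(189,256),r=(345,207),y=(508,158)).items():
    print(nm,onz('top',Q(*p),118))
```

```text
top h1 [716.1 155.6 185. ] [-121.8 -128.5]
top e1 [490.7  28.6 185. ] [-320.3   37.4]
top handle [529.7   9.2 102. ] [-324.6   -6. ]
sc hinge [713.9 158.2 185. ] [-120.2 -125.5]
sc free [498.1  36.8 185. ] [-310.1   33.4]
frameplate [547.1 230.3 211.7] 5.676450174848228 [-111.7   56. ]
doorplate [550.3  67.5 208.9] 1.0288887659967467 [-262.9   -4.6]
roller [455.1 247.3 108.6] 0.3697597272468836 [-128.3  148.1]
beacon [750.6 352.8 226.8] 1.8425266717055113 [ 74.9 -91. ]
b [ 498.3 -155.6  118. ]
r [ 514.  -207.3  118. ]
y [ 529.7 -261.5  118. ]
```

```bash
python3 -m crank '[0,0,-0.12,-0.073,-0.066,0.066,0,0,-0.066,0.066,0,0,-0.066,0.066,0,0,-0.066,0.066,0,0,-0.066,0.066,0,0,-0.066,0.066,0,0,-0.066,0.066,0,0,-0.066,0.066,0,0,-0.066,0.066,0,0,-0.066,0.066,0,0,-0.066,0.066,0,0,-0.066,0.066,0,0,-0.066,0.066,0,0,-0.066,0.066,0,0,0,0,0,0]' 1
cat >> h.py <<'E'
YAW=1.2092;T0=np.array([639.,315.])
RC=np.array([[np.cos(YAW),-np.sin(YAW)],[np.sin(YAW),np.cos(YAW)]])
own=lambda P:RC.T@(np.array(P)[:2]-T0)
def st():
    o=arm.get_obs();n=o['orientation'];R=cv2.Rodrigues(n)[0]
    print('t',round(o['time'],2),'own',own(o['position']).round(1),'pos',o['position'].round(1),'yaw',round(np.arctan2(R[1,0],R[0,0]),4),'tilt',R[:2,2].round(4),'Fown',(RC.T@o['ft_force'][:2]).round(1),round(o['ft_force'][2],1),'open',round(o['opening'],1),'q6',o['joint_positions'][5].round(2))
    return o
E
python3 -c "
from h import *;st()"
```

```text
time: 2.1
position: [575.6, 3.7, 288.8]
orientation: [-2.587, -1.782, 0.002]
ft_force: [0.3, 1.8, -0.3]
opening: 0.7
t 2.1 own [-313.6  -50.8] pos [575.6   3.7 288.8] yaw 1.2064 tilt [-0.0014 -0.0002] Fown [1.8 0.4] -0.3 open 0.7 q6 -1.24
```

```bash
python3 -m crank '[0,0,0.1,0,0,0,0.1,0,0,0,0.046,0,0,0,0,0,0.02,-0.026,0,0,0.02,-0.026,0,0,0,0,0,0]'
python3 - <<'E'
from h import *
st();im=read_camera('top');crop('top',im,60,90,230,240,4.6,'pics/tc1.png')
im=read_camera('scene');crop('scene',im,255,75,440,205,4.3,'pics/sc1.png')
E
```

```text
time: 2.98
position: [557.4, 35.3, 167.8]
orientation: [2.582, 1.788, 0.002]
ft_force: [0.2, 0.5, -0.0]
opening: 0.6
t 2.98 own [-290.4  -22.6] pos [557.4  35.3 167.8] yaw 1.2111 tilt [0.0017 0.0001] Fown [ 0.5 -0. ] -0.0 open 0.6 q6 -1.19
```

View pics/sc1.png

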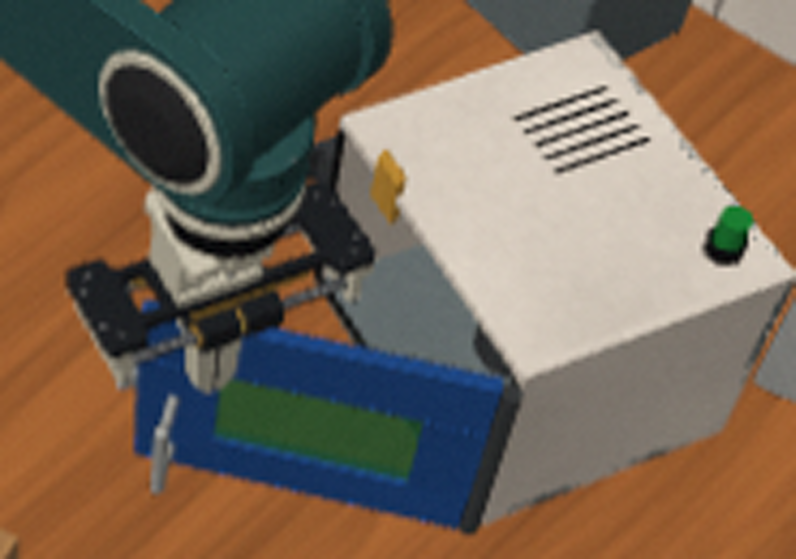

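```bash
python3 -m crank '[0.026,-0.017,0,0,0.026,-0.017,0,0,0.026,-0.017,0,0,0.026,-0.017,0,0,0.026,-0.017,0,0,0.026,-0.017,0,0,0.026,-0.017,0,0,0.026,-0.017,0,0,0.026,-0.017,0,0,0,0,0,0]'
python3 - <<'E'
from h import *
st();im=read_camera('top');crop('top',im,60,90,230,240,4.6,'pics/tc2.png')
E
```

```text
time: 4.32
position: [527.3, 171.5, 166.6]
orientation: [-2.583, -1.788, 0.0]
ft_force: [-0.4, 0.3, 0.3]
opening: 0.4
t 4.33 own [-173.7   53.7] pos [527.3 171.5 166.6] yaw 1.2108 tilt [-0.0002  0.0001] Fown [0.1 0.5] 0.3 open 0.4 q6 -0.94
```

View pics/tc2.png

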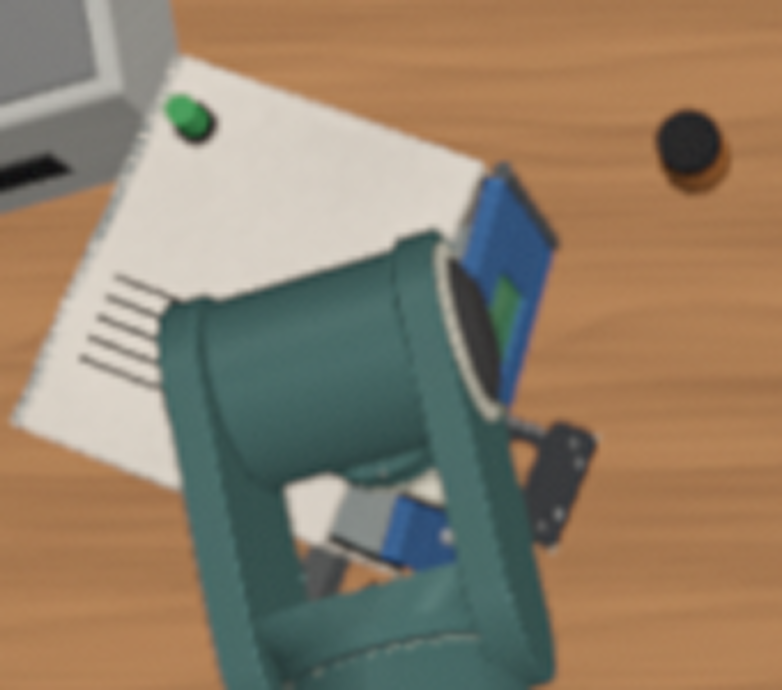

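```bash
python3 -m crank '[0.012,-0.006,0,0,0.012,-0.006,0,0,0.012,-0.006,0,0,0,0,0,0]'; python3 -c "
from h import *;st()";  python3 -m crank '[0.008,-0.004,0,0,0.006,-0.004,0,0,0,0,0,0]'; python3 -c "
from h import *;st()"
```

```text
time: 4.88
position: [525.5, 190.9, 166.6]
orientation: [-2.584, -1.787, 0.0]
ft_force: [-0.5, 0.4, -0.3]
opening: 0.3
t 4.88 own [-156.2   62.3] pos [525.5 190.9 166.6] yaw 1.21 tilt [-0.0002  0.    ] Fown [0.2 0.6] -0.3 open 0.3 q6 -0.91
time: 5.25
position: [524.5, 198.1, 166.7]
orientation: [2.584, 1.785, -0.0]
ft_force: [1.4, -5.0, 0.7]
opening: 0.5
t 5.25 own [-149.9   65.8] pos [524.5 198.1 166.7] yaw 1.2091 tilt [ 0.0004 -0.0011] Fown [-4.1 -3.1] 0.7 open 0.5 q6 -0.89
```

```bash
python3 -m crank '[0.006,-0.002,0,0,0.006,-0.002,0,0,0,0,0,0]'; python3 -c "
from h import *;st()";  python3 -m crank '[0.005,0,0,0,0,0,0,0]'; python3 -c "
from h import *;st()";python3 -m crank '[0.005,0,0,0,0,0,0,0]'; python3 -c "
from h import *;st()"
```

```text
time: 5.62
position: [524.5, 205.1, 166.6]
orientation: [-2.584, -1.787, -0.0]
ft_force: [0.4, 0.4, 0.3]
opening: 0.7
t 5.62 own [-143.3   68.2] pos [524.5 205.1 166.6] yaw 1.2098 tilt [-0.0001  0.0002] Fown [ 0.5 -0.2] 0.3 open 0.7 q6 -0.88
time: 5.88
position: [525.3, 207.0, 166.7]
orientation: [2.584, 1.786, -0.001]
ft_force: [-1.9, -3.5, 1.1]
opening: 0.3
t 5.88 own [-141.2   68.1] pos [525.3 207.  166.7] yaw 1.2095 tilt [-0.0003 -0.0004] Fown [-3.9  0.6] 1.1 open 0.3 q6 -0.88
time: 6.12
position: [525.4, 207.3, 166.6]
orientation: [2.583, 1.784, -0.008]
ft_force: [-13.2, -22.7, 8.7]
opening: 0.1
t 6.12 own [-140.9   68.1] pos [525.4 207.3 166.6] yaw 1.2085 tilt [-0.0029 -0.0048] Fown [-25.9   4.3] 8.7 open 0.1 q6 -0.88
```

```bash
python3 -m crank '[-0.02,0,0,0,-0.1,0,0,0,0,0,-0.12,0,0,0,-0.12,0,0,0,-0.12,0.104,0,0,0,0.104,0,0,0,0.104,0,0,0,0.104,0,0,0,0.104,0,0,0,0.104,0,0,0,0]' 0.3
python3 -c "
from h import *;st()"
python3 -m crank '[-0.053,0.074,0,0,-0.053,0.074,0,0,-0.053,0.074,0,0,-0.053,0.074,0,0,-0.053,0.074,0,0,-0.053,0.074,0,0,-0.053,0.074,0,0,-0.053,0.074,0,0,0,0,0,0]'
python3 - <<'E'
from h import *
st()
for n in ("scene","top"):
    im=read_camera(n); cv2.imwrite(f"pics/{n}3.png",im[:,:,::-1]); np.save(f"pics/{n}3.npy",im)
    if n=='top': crop(n,im,60,90,190,240,5,'pics/tc3.png')
    else:
        crop(n,im,290,75,440,205,5.2,'pics/sc3.png');crop(n,im,200,180,275,260,7.4,'pics/ss3.png')
E
```

```text
time: 7.5
position: [505.1, 153.3, 346.7]
orientation: [-3.112, -0.43, -0.0]
ft_force: [-0.2, 0.3, 0.6]
opening: 65.2
t 7.5 own [-198.6   68.1] pos [505.1 153.3 346.7] yaw 0.2744 tilt [0.0003 0.0003] Fown [0.2 0.3] 0.6 open 65.2 q6 -0.03
time: 8.62
position: [380.0, -191.0, 346.6]
orientation: [3.112, 0.429, 0.0]
ft_force: [0.7, 0.6, 0.0]
opening: 65.2
t 8.62 own [-564.9   63.3] pos [ 380.  -191.   346.6] yaw 0.2737 tilt [ 0.0001 -0.0002] Fown [ 0.8 -0.5] 0.0 open 65.2 q6 -0.8
```

View pics/tc3.png

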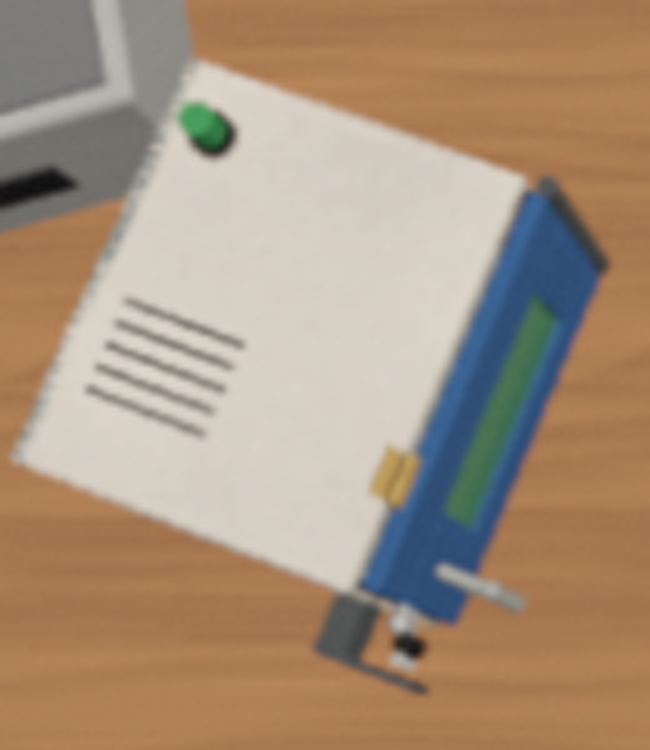

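View pics/sc3.png

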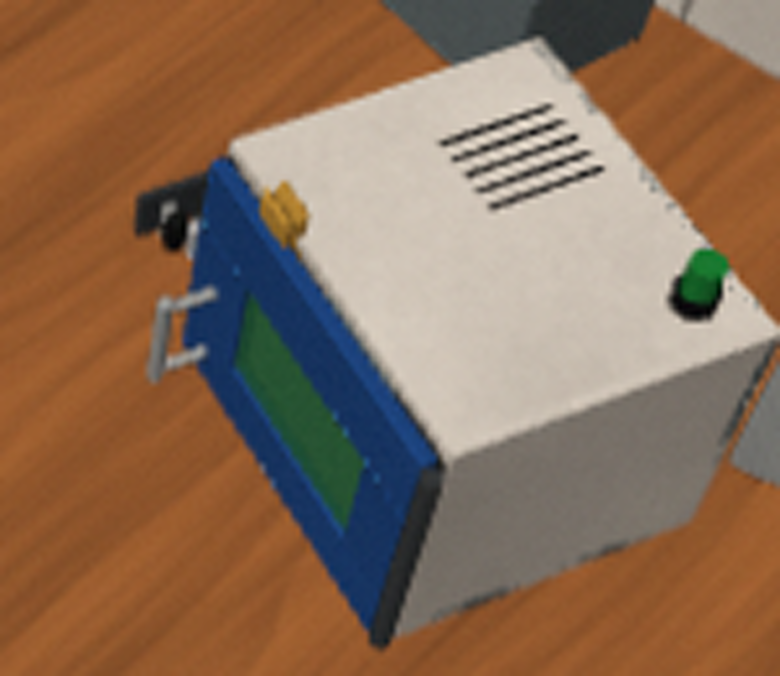

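View pics/ss3.png

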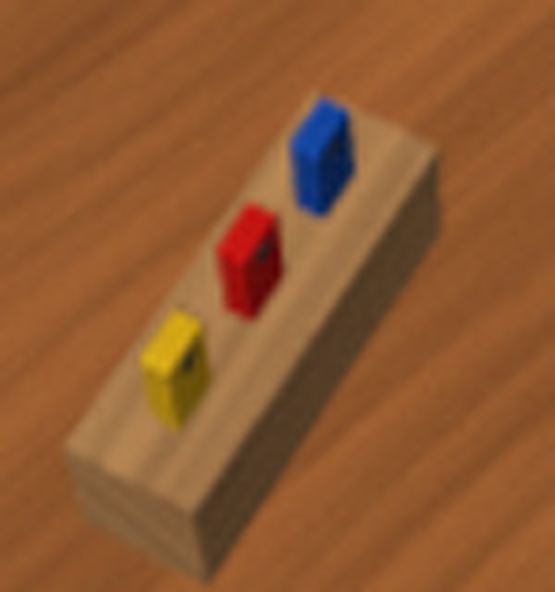

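View pics/top3.png

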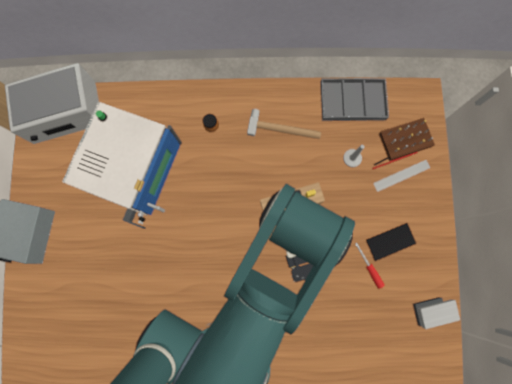

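Run:
```python
from h import *
np.set_printoptions(suppress=True,precision=1)
T=lambda a,b:(60+a/5-.4,90+b/5-.4)
S=lambda a,b:(290+a/5.2-.4,75+b/5.2-.4)
G=lambda a,b:(200+a/7.4-.43,180+b/7.4-.43)
Q=lambda a,b:(255+a/9-.45,175+b/9-.45)
w,e=tri(S(285,213),T(398,477));print('gap',w,e,own(w))
a=onz('top',T(398,477),208);b=onz('scene',S(285,213),208);print(a,own(a),b,own(b))
c=[T(p) if 0 else onz('top',T(*p),190)[:2] for p in [(527,180),(357,592),(197,60),(12,460)]]
d=[onz('scene',S(*p),190)[:2] for p in [(447,464),(231,145),(780,330),(544,38)]]
print('cab',np.array(c),np.array(d))
print('door free end top/scene z185', onz('top',T(366,588),185),onz('scene',S(215,160),185))
st_=[onz('scene',G(*p),68) for p in [(438,150),(197,515),(67,443),(318,92)]];print('stand scene',np.array(st_))
for nm,p,q in [('b',(336,112),(189,256)),('r',(262,220),(345,207)),('y',(187,326),(508,158))]:
    print(nm,onz('scene',G(*p),118),onz('top',Q(*q),118),tri(G(*p),Q(*q)))
```

```text
gap [543.6 232.7 196.8] 3.261461546222312 [-110.7   60.2]
[540.5 228.1 208. ] [-116.2   61.4] [549.6 225.5 208. ] [-115.3   51.9]
cab [[718.9 164.4]
 [478.  254.6]
 [799.2 368.7]
 [556.6 465.1]] [[722.6 161.5]
 [482.4 258.9]
 [799.1 372.9]
 [561.3 468.1]]
door free end top/scene z185 [480.9 251.  185. ] [480.9 246.7 185. ]
stand scene [[ 517.7 -109.6   68. ]
 [ 570.6 -290.4   68. ]
 [ 511.7 -305.9   68. ]
 [ 462.1 -125.2   68. ]]
b [ 499.2 -146.5  118. ] [ 498.3 -155.6  118. ] (array([ 499.8, -152.1,  123.6]), np.float64(8.020260506560891))
r [ 515.1 -200.9  118. ] [ 514.  -207.3  118. ] (array([ 515.1, -204.6,  121.5]), np.float64(5.8772140459166105))
y [ 529.4 -252.9  118. ] [ 529.7 -261.5  118. ] (array([ 530.5, -257.8,  124.7]), np.float64(6.986652719743264))
```

```bash
python3 -m crank '[0.083,-0.0015,0,-0.004,0.083,-0.0015,0,0,0.083,-0.0015,0,0,0,0,0.1,0,0,0,0.1,0,0,0,0.1,0,0,0,0.1,0,0,0,0,0]'
python3 - <<'E'
from h import *
st()
for n in ("scene",):
    im=read_camera(n);crop(n,im,180,160,275,240,7.4,'pics/ss4.png')
E
```

```text
time: 9.72
position: [498.9, -150.9, 143.6]
orientation: [-3.108, -0.442, 0.008]
ft_force: [-1.3, 0.4, 0.5]
opening: 64.9
t 9.72 own [-485.3  -33.8] pos [ 498.9 -150.9  143.6] yaw 0.2826 tilt [-0.0052  0.0021] Fown [-0.   1.3] 0.5 open 64.9 q6 -0.63
```

View pics/ss4.png

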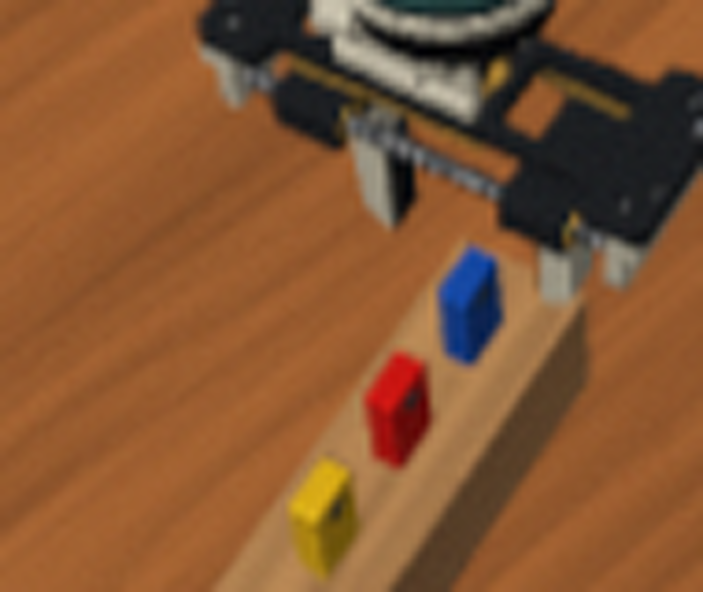

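```bash
python3 -m crank '[-0.002,0.008,0.03,0,0,0,0.04,0,0,0,0.04,0,0,0,0,0,0,0,0,0]'
python3 - <<'E'
from h import *
st()
for n in ("scene",):
    im=read_camera(n);crop(n,im,180,160,275,240,7.4,'pics/ss5.png')
E
```

```text
time: 10.4
position: [500.3, -156.9, 92.0]
orientation: [3.111, 0.438, 0.0]
ft_force: [-0.2, -0.1, -0.2]
opening: 65.3
t 10.4 own [-490.4  -37.2] pos [ 500.3 -156.9   92. ] yaw 0.2795 tilt [ 0.0002 -0.    ] Fown [-0.1  0.1] -0.2 open 65.3 q6 -0.63
```

View pics/ss5.png

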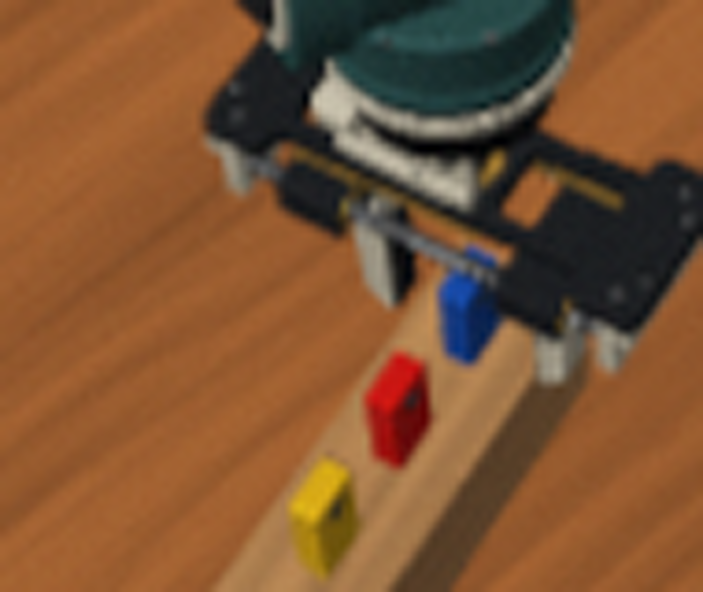

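```bash
python3 -m crank '[0,-0.002,0.007,0,0,0,0,0,0,0,0,0]' 0.78;python3 -m crank '[0,0,0,0,0,0,0,0]' 0.78; python3 -c "
from h import *;st()"; python3 -m crank '[0,0,0,0,0,0,0,0]' 1;  python3 -c "
from h import *;st()"
```

```text
time: 10.82
position: [499.9, -155.8, 88.3]
orientation: [3.111, 0.438, 0.0]
ft_force: [0.2, -0.7, 0.1]
opening: 40.0
time: 11.08
position: [499.9, -155.8, 88.2]
orientation: [3.111, 0.438, 0.0]
ft_force: [-0.3, 0.2, -0.8]
opening: 22.3
t 11.07 own [-489.6  -36.5] pos [ 499.9 -155.8   88.2] yaw 0.2795 tilt [ 0.0001 -0.    ] Fown [0.1 0.3] -0.8 open 22.3 q6 -0.63
time: 11.32
position: [499.5, -156.0, 88.1]
orientation: [3.111, 0.438, -0.002]
ft_force: [-4.4, -1.3, 1.9]
opening: 13.8
t 11.32 own [-489.9  -36.1] pos [ 499.5 -156.    88.1] yaw 0.2795 tilt [-0.0012 -0.0002] Fown [-2.8  3.6] 1.9 open 13.8 q6 -0.63
```

```bash
python3 -m crank '[0,0,0,0,0,0,-0.01,0,0,0,-0.03,0,0,0,-0.06,0,0,0,-0.08,0,0,0,-0.08,0,0,0,-0.08,0,0,0,-0.08,0,0,0,-0.08,0,0,0,0,0,0,0,0,0]' 1
python3 - <<'E'
from h import *
st()
for n in ("scene",'top'):
    im=read_camera(n);cv2.imwrite(f"pics/{n}6.png",im[:,:,::-1]);np.save(f"pics/{n}6.npy",im)
E
```

```text
time: 12.7
position: [499.8, -155.7, 338.0]
orientation: [-3.111, -0.438, -0.0]
ft_force: [-0.2, 0.1, -0.7]
opening: 14.0
t 12.7 own [-489.5  -36.3] pos [ 499.8 -155.7  338. ] yaw 0.2796 tilt [0.0001 0.0001] Fown [0.  0.2] -0.7 open 14.0 q6 -0.63
```

View pics/scene6.png

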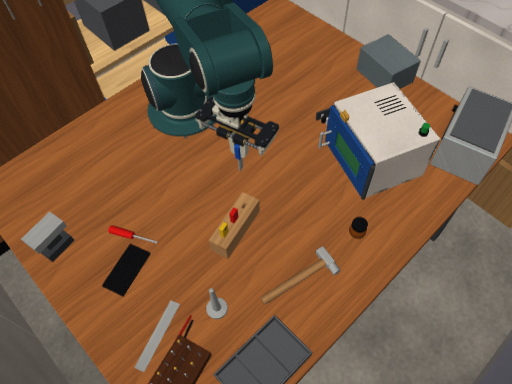

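```bash
python3 -m crank '[0,0,0,-0.1033,0,0,0,-0.1033,0,0,0,-0.1033,0,0,0,-0.1033,0,0,0,-0.1033,0,0,0,-0.1033,0.083,-0.0217,0,0,0.083,-0.0217,0,0,0.083,-0.0217,0,0,0.083,-0.0217,0,0,0.083,-0.0217,0,0,0.083,-0.0217,0,0,0.083,-0.0217,0,0,0.083,-0.0217,0,0,0.08,-0.0217,0,0,0,0,0,0]'; python3 -m crank '[0,0,0.05,0,0,0,0,0,0,0,0,0]'
python3 - <<'E'
from h import *
o=st()
im=read_camera('scene');np.save('pics/scene7.npy',im);crop('scene',im,310,60,400,130,8,'pics/sc7.png')
im=read_camera('top');np.save('pics/top7.npy',im);crop('top',im,60,90,190,240,5,'pics/tc7.png')
E
```

```text
time: 14.8
position: [539.8, 228.8, 336.5]
orientation: [-2.581, -1.789, 0.004]
ft_force: [-0.3, -0.9, -1.1]
opening: 13.4
time: 15.18
position: [540.2, 226.1, 313.8]
orientation: [2.585, 1.785, 0.0]
ft_force: [0.5, 0.0, 0.1]
opening: 13.8
t 15.18 own [-118.1   61. ] pos [540.2 226.1 313.8] yaw 1.2086 tilt [0.0002 0.    ] Fown [ 0.2 -0.5] 0.1 open 13.8 q6 -0.86
```

View pics/sc7.png

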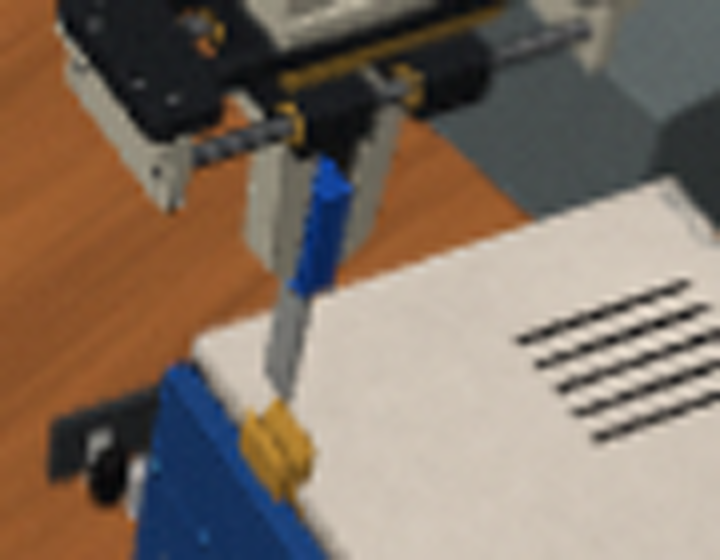

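View pics/tc7.png

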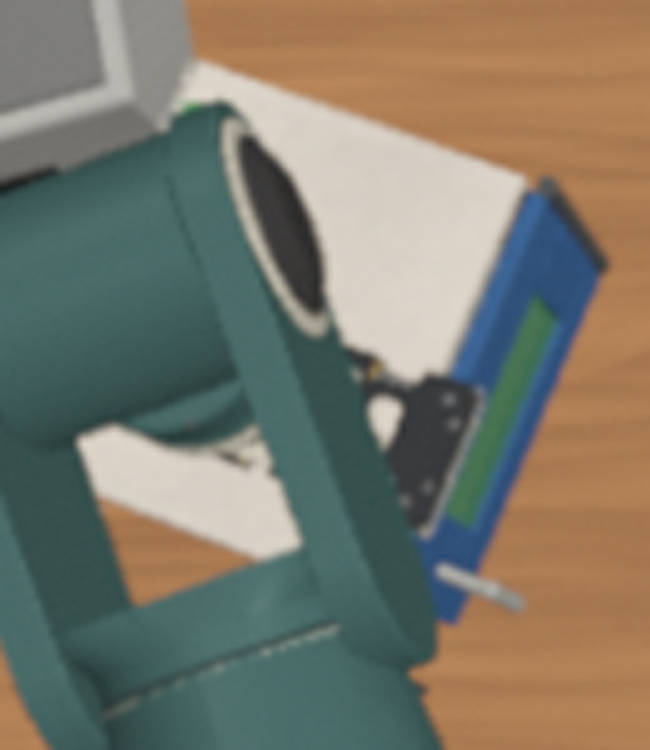

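Run:
```python
from h import *
im=np.load('pics/scene7.npy');crop('scene',im,330,90,360,128,15,'pics/sc7b.png')
im=np.load('pics/scene3.npy');crop('scene',im,330,90,360,128,15,'pics/sc3b.png')
a=cv2.imread('pics/sc7b.png');b=cv2.imread('pics/sc3b.png');cv2.imwrite('pics/j7.png',cv2.hconcat([a[:,:390],b[:,:390]]))
```

```text
(no output)
```

View pics/j7.png

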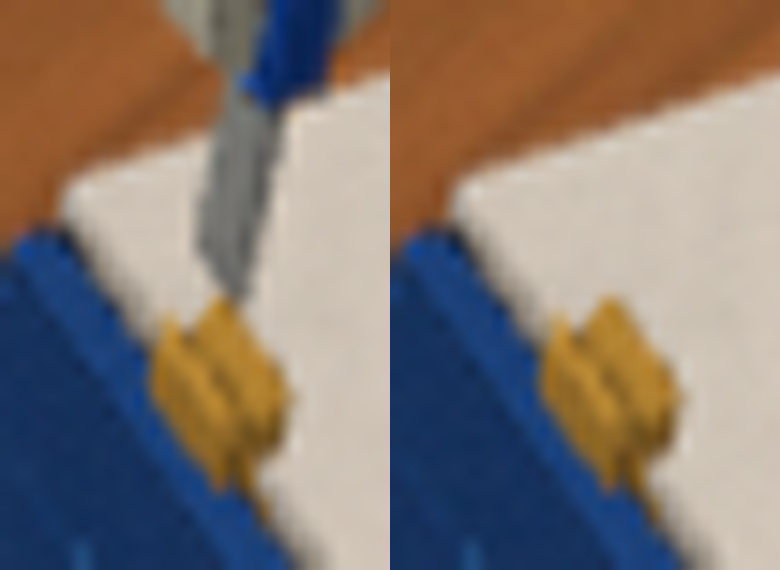

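Run:
```python
from h import *
np.set_printoptions(suppress=True,precision=0)
def W(x,y,z): return np.r_[T0+RC@np.array([x,y]),z]
P=lambda X:((proj('scene',[X])[0]-[330,90]+.47)*15)
for x,y,z in [(-6,15,208),(6,15,208),(-6,-15,208),(6,-15,208),(0,15,201),(0,-15,201),(0,0,208),(0,0,201)]:
    print(x,y,z,P(W(-115+x,61+y,z)))
print('tip');
for x,y in [(0,8),(0,-8),(0,0)]: print(x,y,P(W(-118.1+x,61+y,233.7)),'top of blade',P(W(-118.1+x,61+y,293.7)))
```

```text
-6 15 208 [141. 318.]
6 15 208 [192. 300.]
-6 -15 208 [213. 419.]
6 -15 208 [265. 401.]
0 15 201 [162. 333.]
0 -15 201 [234. 433.]
0 0 208 [202. 359.]
0 0 201 [198. 383.]
tip
0 8 [187. 249.] top of blade [228.  32.]
0 -8 [226. 303.] top of blade [269.  87.]
0 0 [206. 276.] top of blade [248.  60.]
```

Run:
```python
from h import *
im=np.load('pics/scene3.npy')[104:126,336:354]
c=cv2.resize(im,None,fx=26,fy=26,interpolation=cv2.INTER_NEAREST);cv2.imwrite('pics/n3.png',cv2.convertScaleAbs(c[:,:,::-1],alpha=1.3))
im=np.load('pics/scene7.npy')[104:126,336:354]
c2=cv2.resize(im,None,fx=26,fy=26,interpolation=cv2.INTER_NEAREST)
cv2.imwrite('pics/n3.png',cv2.resize(cv2.hconcat([cv2.convertScaleAbs(c[:,:,::-1],alpha=1.4),cv2.convertScaleAbs(c2[:,:,::-1],alpha=1.4)])[:,:],(786,480)))
```

```text
(no output)
```

View pics/n3.png

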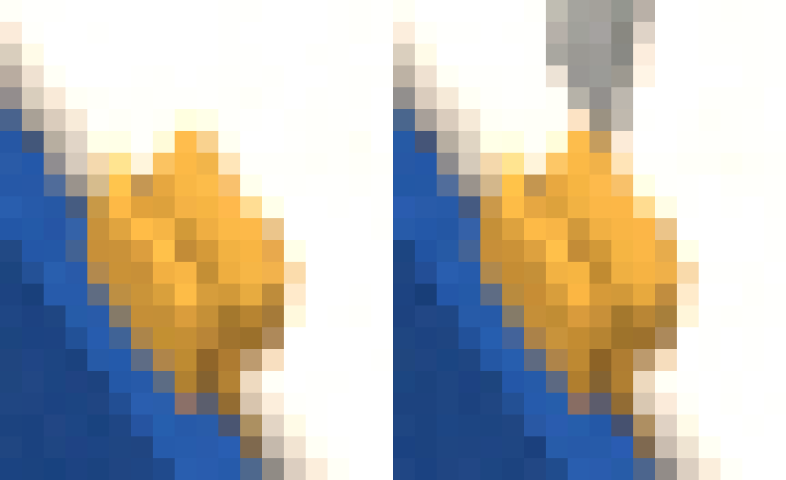

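```bash
python3 -m crank '[0.0086,0,0,0,0,0,0.02,0,0,0,0.02,0,0,0,0,0,0,0,0,0]'
python3 - <<'E'
from h import *
o=st()
im=read_camera('scene');np.save('pics/scene8.npy',im);crop('scene',im,325,80,362,120,15,'pics/sc8.png')
E
```

```text
time: 15.9
position: [541.7, 230.7, 293.2]
orientation: [2.585, 1.786, 0.0]
ft_force: [0.2, -0.5, -0.5]
opening: 14.0
t 15.9 own [-113.3   61.2] pos [541.7 230.7 293.2] yaw 1.2091 tilt [ 0. -0.] Fown [-0.4 -0.3] -0.5 open 14.0 q6 -0.85
```

View pics/sc8.png

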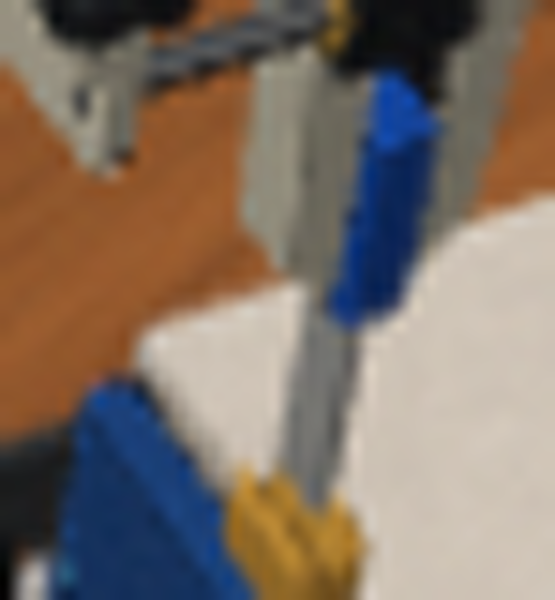

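```bash
python3 -m crank '[-0.001,0,0.008,0,0,0,0.006,0,0,0,0,0]';python3 -c "
from h import *;st()";  python3 -m crank '[0,0,0.006,0,0,0,0,0]'; python3 -c "
from h import *;st()"
```

```text
time: 16.32
position: [541.4, 230.2, 285.8]
orientation: [-2.585, -1.786, 0.001]
ft_force: [-0.2, -0.4, -0.2]
opening: 13.6
t 16.32 own [-113.9   61.2] pos [541.4 230.2 285.8] yaw 1.2092 tilt [-0.0004 -0.0002] Fown [-0.4  0.1] -0.2 open 13.6 q6 -0.85
time: 16.58
position: [541.6, 230.3, 283.1]
orientation: [-2.585, -1.786, -0.0]
ft_force: [0.5, 0.9, -0.4]
opening: 13.6
t 16.57 own [-113.7   61.2] pos [541.6 230.3 283.1] yaw 1.2093 tilt [0.0002 0.0002] Fown [ 1.  -0.1] -0.4 open 13.6 q6 -0.85
```

Tip at about z 203; continue in 2–3 mm steps.

```bash
for i in 1 2; do :; done; python3 -m crank '[0,0,0.004,0,0,0,0,0]';python3 -c "
from h import *;st()";  python3 -m crank '[0,0,0.004,0,0,0,0,0]'; python3 -c "
from h import *;st()"
```

```text
time: 16.82
position: [541.7, 230.6, 281.6]
orientation: [-2.584, -1.786, -0.003]
ft_force: [1.8, 4.6, 3.4]
opening: 13.7
t 16.82 own [-113.3   61.1] pos [541.7 230.6 281.6] yaw 1.2094 tilt [0.0012 0.0012] Fown [ 5.  -0.1] 3.4 open 13.7 q6 -0.85
time: 17.08
position: [541.9, 230.8, 279.7]
orientation: [-2.584, -1.786, -0.004]
ft_force: [3.7, 6.5, 3.7]
opening: 13.9
t 17.07 own [-113.1   61. ] pos [541.9 230.8 279.7] yaw 1.2095 tilt [0.0019 0.0016] Fown [ 7.4 -1.2] 3.7 open 13.9 q6 -0.85
```

```bash
python3 -m crank '[0.003,0,0,0,0,0,0,0]';python3 -c "
from h import *;st()"
```

```text
time: 17.32
position: [542.0, 231.7, 279.0]
orientation: [-2.585, -1.786, 0.0]
ft_force: [1.3, 3.1, 0.5]
opening: 13.6
t 17.32 own [-112.2   61.2] pos [542.  231.7 279. ] yaw 1.2093 tilt [-0.0002  0.    ] Fown [ 3.4 -0.1] 0.5 open 13.6 q6 -0.85
```

```bash
python3 -m crank '[0.003,0,0,0,0,0,0,0]';python3 -c "
from h import *;st()";python3 -m crank '[0,0,0.004,0,0,0,0,0]';python3 -c "
from h import *;st()"
```

```text
time: 17.58
position: [542.4, 232.6, 278.9]
orientation: [2.585, 1.785, -0.002]
ft_force: [-2.0, -2.6, -0.1]
opening: 13.9
t 17.57 own [-111.2   61.2] pos [542.4 232.6 278.9] yaw 1.2089 tilt [-0.0009 -0.0012] Fown [-3.1  1. ] -0.1 open 13.9 q6 -0.85
time: 17.82
position: [542.4, 232.5, 276.8]
orientation: [2.585, 1.785, -0.002]
ft_force: [-1.6, -4.8, 0.4]
opening: 13.5
t 17.82 own [-111.3   61.1] pos [542.4 232.5 276.8] yaw 1.2088 tilt [-0.0006 -0.0012] Fown [-5.  -0.2] 0.4 open 13.5 q6 -0.85
```

```bash
python3 -m crank '[-0.0014,0,0.003,0,0,0,0,0]';python3 -c "
from h import *;st()";python3 -m crank '[-0.0006,0,0.004,0,0,0,0,0]';python3 -c "
from h import *;st()"
```

```text
time: 18.08
position: [542.3, 232.2, 275.5]
orientation: [2.585, 1.786, -0.0]
ft_force: [-1.0, -3.8, 0.0]
opening: 14.1
t 18.07 own [-111.6   61.2] pos [542.3 232.2 275.5] yaw 1.2091 tilt [-0.0001 -0.0002] Fown [-3.9 -0.5] 0.0 open 14.1 q6 -0.85
time: 18.32
position: [542.3, 232.1, 274.1]
orientation: [2.585, 1.786, 0.001]
ft_force: [-1.7, -3.6, 4.5]
opening: 13.9
t 18.32 own [-111.8   61.1] pos [542.3 232.1 274.1] yaw 1.2092 tilt [0.0008 0.0002] Fown [-4.   0.3] 4.5 open 13.9 q6 -0.85
```

```bash
python3 -m crank '[-0.001,0,0.004,0,0,0,0,0]';python3 -c "
from h import *;st()";python3 -m crank '[-0.0008,0,0.004,0,0,0,0,0]';python3 -c "
from h import *;st()"
```

```text
time: 18.58
position: [542.3, 231.8, 272.5]
orientation: [2.584, 1.786, 0.003]
ft_force: [-1.0, -1.6, 7.0]
opening: 14.0
t 18.57 own [-112.   61.] pos [542.3 231.8 272.5] yaw 1.2093 tilt [0.0016 0.0008] Fown [-1.8  0.4] 7.0 open 14.0 q6 -0.85
time: 18.82
position: [542.2, 231.6, 270.5]
orientation: [2.584, 1.786, 0.003]
ft_force: [0.1, -0.6, 7.7]
opening: 13.6
t 18.82 own [-112.3   61. ] pos [542.2 231.6 270.5] yaw 1.2093 tilt [0.0018 0.0011] Fown [-0.6 -0.3] 7.7 open 13.6 q6 -0.85
```

```bash
python3 -m crank '[-0.0004,0,0.004,0,0,0,0,0]';python3 -c "
from h import *;st()";python3 -m crank '[0,0,0.005,0,0,0,0,0]';python3 -c "
from h import *;st()";python3 -m crank '[0,0,0.005,0,0,0,0,0]';python3 -c "
from h import *;st()"
```

```text
time: 19.08
position: [542.1, 231.4, 268.6]
orientation: [2.584, 1.786, 0.003]
ft_force: [-0.3, -1.4, 7.6]
opening: 14.1
t 19.07 own [-112.5   61. ] pos [542.1 231.4 268.6] yaw 1.2094 tilt [0.0019 0.0012] Fown [-1.4 -0.2] 7.6 open 14.1 q6 -0.85
time: 19.32
position: [542.1, 231.3, 265.8]
orientation: [2.585, 1.786, 0.003]
ft_force: [0.6, -1.3, 5.4]
opening: 14.0
t 19.32 own [-112.5   61.1] pos [542.1 231.3 265.8] yaw 1.2093 tilt [0.0015 0.0009] Fown [-1. -1.] 5.4 open 14.0 q6 -0.85
time: 19.58
position: [542.1, 231.3, 263.2]
orientation: [2.585, 1.786, 0.002]
ft_force: [1.0, -0.5, 4.1]
opening: 13.8
t 19.57 own [-112.6   61.1] pos [542.1 231.3 263.2] yaw 1.2093 tilt [0.0013 0.0009] Fown [-0.1 -1.1] 4.1 open 13.8 q6 -0.85
```

```bash
python3 -m crank '[0,0,0.005,0,0,0,0.005,0,0,0,0,0]';python3 -c "
from h import *;st()";python3 -m crank '[0,0,0.006,0,0,0,0,0,0,0,0,0,0,0,0,0]';python3 - <<'E'
from h import *
o=st()
im=read_camera('scene');np.save('pics/scene9.npy',im);crop('scene',im,310,60,400,130,8,'pics/sc9.png');cv2.imwrite('pics/scene9.png',im[:,:,::-1])
E
```

```text
time: 19.95
position: [542.0, 231.3, 258.1]
orientation: [2.585, 1.786, 0.002]
ft_force: [0.0, -1.1, 5.3]
opening: 13.8
t 19.95 own [-112.6   61.1] pos [542.  231.3 258.1] yaw 1.2093 tilt [0.0011 0.0007] Fown [-1.  -0.4] 5.3 open 13.8 q6 -0.85
time: 20.45
position: [542.0, 231.3, 255.0]
orientation: [-2.585, -1.786, -0.002]
ft_force: [1.4, -0.0, 5.2]
opening: 14.1
t 20.45 own [-112.6   61.1] pos [542.  231.3 255. ] yaw 1.2093 tilt [0.0008 0.0006] Fown [ 0.5 -1.4] 5.2 open 14.1 q6 -0.85
```

View pics/sc9.png

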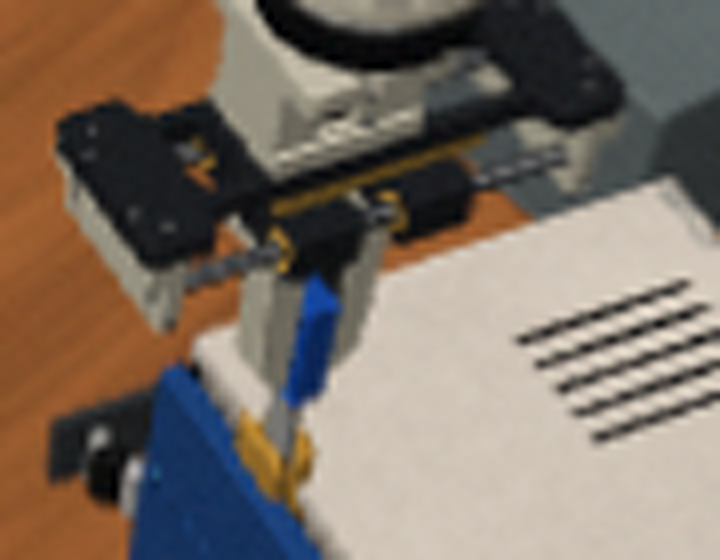

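View pics/scene9.png

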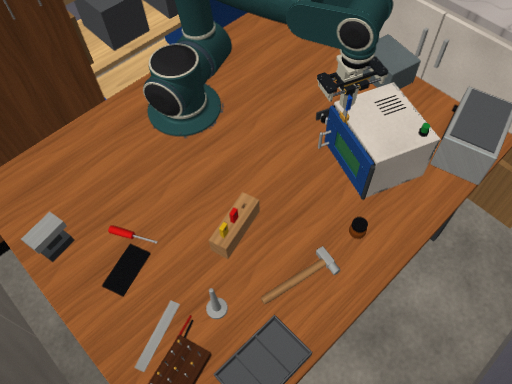

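```bash
python3 -m crank '[0,0,0,0,0,0,0,0,0,0,0,0]';python3 - <<'E'
from h import *
st();print(arm.job_done())
E
```

```text
time: 20.88
position: [542.0, 231.3, 255.0]
orientation: [-2.585, -1.786, -0.002]
ft_force: [0.5, -0.3, 4.9]
opening: 13.9
t 20.88 own [-112.6   61.1] pos [542.  231.3 255. ] yaw 1.2093 tilt [0.0009 0.0006] Fown [-0.1 -0.5] 4.9 open 13.9 q6 -0.85
the job is handed in; nothing more can be done
None
```

The door is shut on its catch, the blue feeler is in the gap, and I handed the job in at about 21 s with the gripper holding it still. No verdict is reported, so this rests on my own checks.

- **Door:** I pushed it past the roller. It snapped shut and took about 26 N against the stop before I backed off. A top view afterwards showed it closed, and the last scene picture still showed it closed.
- **Feeler:** I gripped it across its handle (13.8 mm opening), lifted it straight up and lined it up over the mouth in the scene camera. I then lowered it in small steps, shifting sideways when the force showed which plate it touched.
- **Last readings:** the fingers were 13.9 mm open, and the tool was tilted about 0.001 rad. By the arm's own position the tip is about 26 mm below the throat. It had about 5 N of upward drag and almost no sideways force, which fits contact on both plates. The highest wrist force I read during insertion was about 9 N.
- **Bench:** the last scene picture showed the other two feelers and the rest of the bench where they were.

**Uncertainties:**
- The two cameras disagreed by about 3–4 mm, and one first reading of the gap along its length was 9 mm off the other. I went with the top view and the plate's stated distance from the hinge, so the tip's position along the gap is good to about 3 mm, against the 12 mm allowed.
- I could not measure the force on each plate or the door angle directly.

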